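# Open the sample grinder for brushing

## Robot

A 6-joint arm with a two-finger parallel gripper is mounted at the origin on the work surface. World frame = base frame: x ahead of the robot, y to its left, z up, the work surface at z = 0. Lengths are in m, angles in rad, forces in N, time in s.
With the tool pointing down it reaches from about 0.35 to 0.975 m from the base axis. Payload 7.1 kg.
Tool frame: the origin (TCP) lies midway between the tips of the shut fingers; the grasp point (between the pads) lies 19 mm behind it; z points along the fingers, x is the direction in which the jaws open and shut, and the axes are right-handed (so a half turn about z gives the same grasp; the last joint's range is limited). The gripper opens to 88 mm and grips with 3 to 60 N. Pads are 20 mm wide; open, the fingers measure 115 mm over their backs; the gripper's body (75 mm by 178 mm) begins 61 mm behind the grasp point.
Start: joints at [1.153, 0.423, 1.63, -0, 1.089, -0.019], TCP at [0.243, 0.576, 0.223] pointing down, gripper open.
Joint ranges: [-3, 3], [-0.9, 2.11], [0.09, 2.58], [-1.31, 4.45], [0.11, 2.69], [-2.54, 2.54]. Speed limits (rad/s): [2.39, 2.39, 3.01, 3.14, 3.14, 3.14].

## Interface

Orientations are given as a unit quaternion [w, x, y, z].
In Python, from station import move_pose, movel, movej, command_gripper, wait, inverse_kinematics, read_camera, camera_info, MotionError, job_done, get_time, get_joint_pos, get_qvel, get_effort, get_tcp_pos, get_ee_rot, get_ft_force, get_ft_torque, get_grip_width gives the robot as it stands. Calls block until the motion is done:
- move_pose(position, orientation): joint-space move of the TCP to a pose.
- movel(position, frame=None, v=0.15, until_force=None): straight line of the TCP; frame=None keeps the orientation; v is the mean speed in m/s. With until_force (N) it stops when the force on the tool has changed by that much, and returns True; else False.
- movej(angles): joint-space move.
- command_gripper(opening): opening from 0.0 (shut) to 1.0 (fully open); the grip force is fixed at half the most; returns when the fingers have stopped.
- wait(seconds).
- inverse_kinematics(position, orientation): joint angles nearest the present ones, or None.
- read_camera(name): name is "side" or "top" or "wrist"; returns the picture (420x560x3 uint8, red, green, blue); there is no depth.
- camera_info(name): a dict with "intrinsics" (3x3 intrinsics, pixels), "dist" ([k1, k2, p1, p2, k3] as OpenCV has them; the pictures are not rectified), "T" (4x4, takes a point from camera to world coordinates); the wrist camera has in their place "tool_from_camera" (4x4, takes a point from camera to tool coordinates, whose origin is the TCP and whose axes are the tool frame's). Camera axes: x right, y up, looking along -z (the intrinsics and any distortion apply to the point x, -y, -z); pixel columns grow to the right and rows downward; lengths in m; the calibration is good to about 2 mm. A picture is of the moment at which its call begins: read the wrist's pose just before it. camera_info takes no time and is no camera call.
A pose or a line that the arm cannot do raises MotionError and nothing moves.
- job_done(): hands the job in, once; it reports no verdict.
Readings, each from a call of its own:
- get_time(): time.
- get_joint_pos(): joint angles.
- get_qvel(): joint speeds.
- get_effort(): joint torques, N m.
- get_tcp_pos(): TCP position.
- get_ee_rot(): TCP orientation.
- get_ft_force(): force on the tool from outside, world axes, zero at the start.
- get_ft_torque(): the same for the moment, N m.
- get_grip_width(): opening from 0.0 (shut) to 1.0 (fully open).
Only numpy, scipy, OpenCV 4.12 (cv2) and the standard library are available. Lean on these libraries where they do the work, as an engineer would, in place of code of your own. Each camera call takes 0.05 s, during which the arm holds its last target. There are 200 camera calls.

## Task

The burrs of the sample grinder on the cupping table need brushing out. Lift the long oblong cover plate by its bar handle straight up off the two pins of the grinder, and lower it flat, handle up, into the shallow wooden tray: set it down, do not drop it. Leave the square cover on the power box where it is.

Things in the scene. Friction and masses are not known exactly. Their poses are not given: they have to be found in the camera images.
- burr_cover: Loose oblong aluminium plate 140 (x) x 84 (y) x 5 mm, 0.15-0.3 kg. Origin: centre of its underside, z up, x lengthwise. Black bar handle along x, 80 long, 14 wide, 16 tall, centre 34 mm above the origin, on two thin legs, open below. Two 12 mm holes at x = +-58 mm around the grinder's pins. Starts seated on the grinder's rim, axes as the grinder's.
- grinder: Grey oblong housing, fixed, 160 (x) x 104 (y) mm, open top rim 70 mm high. Round dark motor out of its +x end to x = 130 mm, below the rim; small chute out of its -x end to x = -107 mm. Origin: centre of the housing's underside, on the table, z up. Two upright 8 mm pins at x = +-58 mm reach 12 mm above the rim, 7 mm above the seated cover.
- tray: Shallow wooden tray, fixed: outside 210 (x) x 150 (y) x 18 mm, walls and floor 6 mm thick (inside 198 x 138 mm, floor 6 mm above the table). Origin: centre of its underside, on the table; z up, x lengthwise. The oblong cover fits with its length roughly along the tray's, either way round.
- square_cover: Bystander, stays: loose square aluminium plate 100 x 100 x 5 mm with a round black knob (28 mm diameter, top 38 mm above the underside), on two pins of the grey square power box (120 x 120 x 55 mm, fixed). Origin: centre of the plate's underside, 55 mm above the table; z up.
Things that resemble listed ones, but are neither listed nor needed, are in the scene too. Leave any blue look-alike of the burr_cover alone.

How it is judged:
On the way, in this order (a step that is already met when the one before it is completed fails the run):
1. the oblong cover is lifted clear of the grinder's pins, still over the grinder (within 35 mm sideways) and roughly level (z of burr_cover in the frame of grinder above 0.084 m and horizontal distance between burr_cover and grinder below 0.035 m and angle between burr_cover's own z axis and vertical below 0.35 rad), for 0.05 s.
2. still held by the fingers, it is lowered into the tray to within 20 mm of the tray's floor (z of burr_cover in the frame of tray below 0.026 m and horizontal distance between burr_cover and tray below 0.05 m and contact force between the fingers and burr_cover above 0.5 N), for 0.05 s.
At the end, for the whole second after the job is handed in: The oblong cover lies at rest in the tray, handle up, flat on the tray's floor (tilt under 5 degrees, underside within 6 mm of the floor), its centre within 45 mm of the tray's centre; the square cover is within 20 mm of where it was (horizontal distance between burr_cover and tray below 0.045 m and z of burr_cover in the frame of tray below 0.012 m and angle between burr_cover's own z axis and vertical below 0.09 rad and linear speed of burr_cover below 0.02 m/s and distance of square_cover from where it was at the start of the episode below 0.02 m); the robot touches nothing.
It fails at once if the square cover is lifted or pushed more than 20 mm from its place (distance of square_cover from where it was at the start of the episode above 0.02 m).
It also fails if it takes over 38 s, if anything falls off the work surface, if the arm or the gripper's body presses on something with over 40 N, if the wrist force passes 120 N, or if a joint passes its speed limit or range.

## Working session

There is one attempt and no reset: what is moved stays moved. The work goes in short steps, each a Python script; the robot and the scene stay as the last script left them, time stands still between calls to the robot, and variables do not carry over. Pictures are saved under pics/ and viewed, about 8 in all and at most 12, crops included, and the job is handed in when it is done.

```bash
mkdir -p pics && cat > h.py <<'E'
import numpy as np, cv2
from station import *
def shot(name,fn):
    im=read_camera(name); cv2.imwrite('pics/'+fn,cv2.cvtColor(im,cv2.COLOR_RGB2BGR)); return im
def pose(name):
    c=camera_info(name)
    if 'T' in c: T=np.array(c['T'])
    else:
        w,x,y,z=get_ee_rot()
        from scipy.spatial.transform import Rotation as R
        A=np.eye(4);A[:3,:3]=R.from_quat([x,y,z,w]).as_matrix();A[:3,3]=get_tcp_pos()
        T=A@np.array(c['tool_from_camera'])
    return np.array(c['intrinsics']),np.array(c['dist']),T
def cast(P,uv,z):
    K,d,T=P
    p=cv2.undistortPoints(np.array(uv,float).reshape(-1,1,2),K,d).reshape(-1,2)
    r=np.c_[p[:,0],-p[:,1],-np.ones(len(p))]@T[:3,:3].T
    return T[:3,3]+r*((z-T[2,3])/r[:,2:])
def proj(P,X):
    K,d,T=P
    q=(np.atleast_2d(X)-T[:3,3])@T[:3,:3]
    q=q*[1,-1,-1]
    return cv2.projectPoints(q,np.zeros(3),np.zeros(3),K,d)[0].reshape(-1,2)
E
python3 - <<'E'
from h import *
print(get_time(),get_ee_rot())
a=shot('top','t1.png'); b=shot('side','s1.png')
for n in('top','side'):print(n,np.round(pose(n)[2],3).tolist())
E
```

```text
0.0 [ 4.29873684e-04  8.33151667e-01  5.53044018e-01 -6.54777657e-04]
top [[-0.017, 0.989, -0.145, 0.374], [-1.0, -0.017, 0.001, 0.002], [-0.002, 0.145, 0.989, 1.244], [0.0, 0.0, 0.0, 1.0]]
side [[0.712, 0.517, -0.476, -0.083], [-0.702, 0.512, -0.494, -0.616], [-0.012, 0.686, 0.728, 0.995], [0.0, 0.0, 0.0, 1.0]]
```

View pics/t1.png

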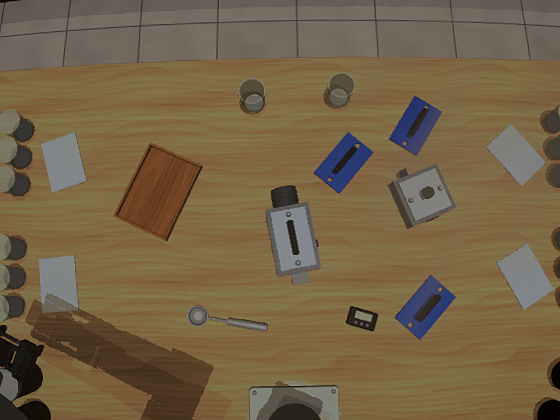

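View pics/s1.png

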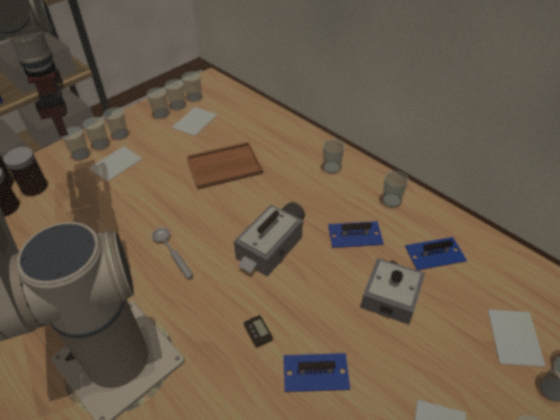

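Candidates for the cover in the top view:
- The silver oblong on the grinder with the motor, at (292,238). This matches the description.
- Blue look-alikes at (343,163), (415,125) and (425,307), to be left alone.
- The square cover at (427,193), also to be left alone.

The tray is at (159,192). In the side view the grinder is at (270,235), the tray at (225,165) and the square cover at (395,285). Next I'll measure and check with a close crop.

```bash
cat > m.py <<'E'
from h import *
im=cv2.imread('pics/t1.png'); P=pose('top')
def rect(mask,off):
    n,l,s,c=cv2.connectedComponentsWithStats(mask.astype(np.uint8)); k=1+np.argmax(s[1:,4])
    cs,_=cv2.findContours((l==k).astype(np.uint8),cv2.RETR_EXTERNAL,cv2.CHAIN_APPROX_NONE)
    return s[k,4],max(cs,key=len).reshape(-1,2)+off
def world(cnt,z):
    w=cast(P,cnt,z)[:,:2]; (c,(a,b),t)=cv2.minAreaRect((w*1000).astype(np.float32))
    if a<b:a,b,t=b,a,t+90
    return np.round(c,1),round(a,1),round(b,1),round((t+90)%180-90,1)
r=im[215:260,282:305]; print('handle',*[(n,world(q,.112)) for n,q in [rect(r.max(2)<70,[282,215])]])
r=im[190:285,255:330]; hsv=cv2.cvtColor(r,cv2.COLOR_BGR2HSV)
print('plate',*[(n,world(q,.075)) for n,q in [rect((hsv[...,1]<60)&(r.min(2)>140),[255,190])]])
r=im[130:250,100:215]; hsv=cv2.cvtColor(r,cv2.COLOR_BGR2HSV)
m=(hsv[...,2]<175)&(hsv[...,1]>80)
m=cv2.morphologyEx(m.astype(np.uint8),cv2.MORPH_OPEN,np.ones((7,7)))
n,q=rect(m,[100,130]); print('tray',n,world(q,.018))
print('pins',cast(P,[[289,214],[298,263]],.082)[:,:2].round(4).tolist())
a=cv2.resize(im[180:290,240:340],None,fx=4,fy=4,interpolation=2); b=cv2.resize(im[135:245,105:210],None,fx=3.6,fy=4,interpolation=2)
v=r.copy(); cv2.drawContours(im,[q],-1,(0,255,0),1)
b=cv2.resize(im[135:245,105:205],None,fx=4,fy=4,interpolation=2)
cv2.imwrite('pics/c1.png',np.hstack([a,b]))
E
python3 m.py
```

```text
handle (np.int32(214), (array([464.4,  -4.8]), 80.0, 13.9, 10.2))
plate (np.int32(5), (array([509.6,  -3. ]), 9.7, 1.7, 74.9))
tray 13800 (array([601.7, 340.1]), 313.3, 303.6, 0.1)
pins [[0.521, 0.0018], [0.4061, -0.0172]]
```

View pics/c1.png

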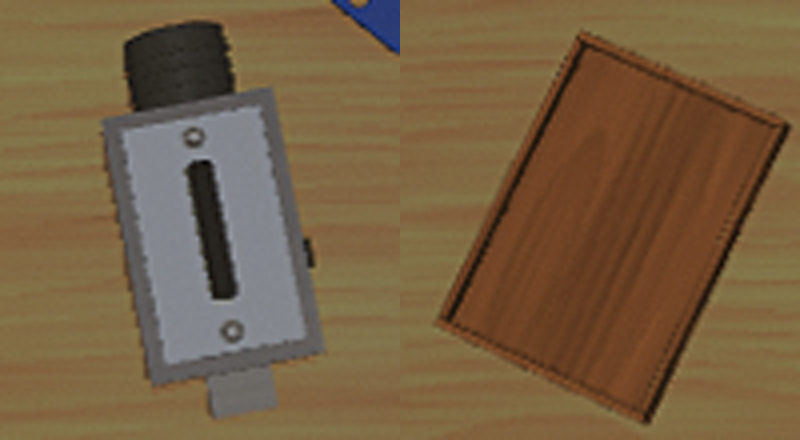

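The crop confirms the silver oblong on pins, with the motor at the top and the chute below. The tray's outer corners are clear at crop pixels (581,32), (790,125), (649,424) and (438,322). I'll go above the handle and refine with the wrist camera.

```bash
cat >> h.py <<'E'
def down(yaw):  # tool z down, tool x along world angle yaw
    from scipy.spatial.transform import Rotation as R
    c,s=np.cos(yaw),np.sin(yaw)
    q=R.from_matrix(np.array([[c,s,0],[s,-c,0],[0,0,-1]])).as_quat()
    return [float(v) for v in (q[3],q[0],q[1],q[2])]
E
python3 - <<'E'
from h import *
P=pose('top')
px=(np.array([(581,32),(790,125),(649,424),(438,322)])-[400,0])/4+[105,135]
w=cast(P,px,.018)[:,:2]; e1=(w[0]-w[3]+w[1]-w[2])/2; e2=(w[1]-w[0]+w[2]-w[3])/2
ty=np.arctan2(e1[1],e1[0]); t=w.mean(0)
print('tray',t,np.linalg.norm(e1),np.linalg.norm(e2),np.degrees(ty))
yaw=np.radians(9.8)
for k in(0,1):
    g=yaw+np.pi/2+k*np.pi; p=ty+np.pi/2+k*np.pi
    for pos,a in(([.464,-.006,.22],g),([.464,-.006,.085],g),([*t,.2],p),([*t,.02],p)):
        q=inverse_kinematics(pos,down(a)); print(k,None if q is None else np.round(q,2))
qs=[inverse_kinematics([.464,-.006,.23],down(yaw+np.pi/2+k*np.pi)) for k in(0,1)]
k=min((0,1),key=lambda i:9 if qs[i] is None else abs(qs[i][5]))
move_pose([.464,-.006,.23],down(yaw+np.pi/2+k*np.pi)); print(k,get_time(),get_tcp_pos(),get_joint_pos())
W=pose('wrist'); shot('wrist','w1.png'); np.savez('w1.npz',K=W[0],d=W[1],T=W[2])
print(W[2].round(3), proj(W,[[.464,-.006,.112]]))
E
```

```text
tray [0.59290825 0.33041568] 0.20648837527689234 0.15190722558457226 -25.021322548609533
0 [-0.04  0.19  1.98 -0.    0.98 -1.78]
0 [-0.04  0.42  2.07 -0.    0.66 -1.78]
0 [ 0.49  0.53  1.52 -0.    1.1  -0.64]
0 [ 0.49  0.75  1.59 -0.    0.8  -0.64]
1 [-0.04  0.19  1.98 -0.    0.98  1.36]
1 [-0.04  0.42  2.07 -0.    0.66  1.36]
1 [ 0.49  0.53  1.52 -0.    1.1   2.5 ]
1 [ 0.49  0.75  1.59 -0.    0.8   2.5 ]
1 2.325 [ 0.46419184 -0.00546887  0.2300177 ] [-3.74880613e-02  1.74789268e-01  1.96694507e+00  1.24948193e-04
  9.99736420e-01  1.36089455e+00]
[[ 0.172  0.952  0.254  0.534]
 [-0.985  0.166  0.045  0.007]
 [ 0.001 -0.258  0.966  0.392]
 [ 0.     0.     0.     1.   ]] [[278.64409292 205.21008772]]
```

View pics/w1.png

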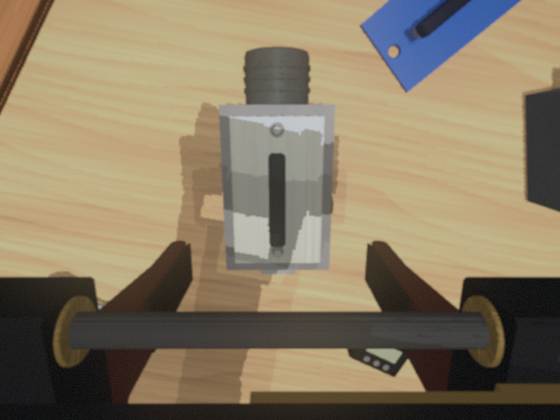

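The wrist view shows the silver cover under the gripper. The handle runs rows 153–246 at column 277 and sits where predicted. I'll refine its position and descend.

```bash
python3 - <<'E'
from h import *
im=cv2.imread('pics/w1.png'); z=np.load('w1.npz'); W=(z['K'],z['d'],z['T'])
m=(im[145:255,262:292].max(2)<60).astype(np.uint8)
n,l,s,c=cv2.connectedComponentsWithStats(m); k=1+np.argmax(s[1:,4])
q=np.argwhere(l==k)[:,::-1]+[262,145]
w=cast(W,q,.112)[:,:2]*1000; (c,(a,b),t)=cv2.minAreaRect(w.astype(np.float32))
if a<b:a,b,t=b,a,t+90
t=(t+90)%180-90; print(c,a,b,t)
pw=cast(W,[[277,129],[277,253]],.082); print('pins',pw[:,:2])
c=np.array(c)/1000
assert np.hypot(c[0]-.464,c[1]+.006)<.008 and abs(t-9.8)<4
yaw=np.radians((t+9.8)/2); x,y=(c+[.464,-.006])/2; x=.464
o=down(yaw+1.5*np.pi)
move_pose([x,y,.16],o)
print('hit',movel([x,y,.085],v=.08,until_force=8))
f0=np.array(get_ft_force()); command_gripper(0.0)
print(get_time(),get_tcp_pos(),get_grip_width()*88,np.array(get_ft_force())-f0)
E
```

```text
(467.2203369140625, -3.5325450897216797) 76.06072235107422 10.997455596923828 10.1048002243042
pins [[ 0.52382276  0.00587447]
 [ 0.4096426  -0.01394722]]
hit False
4.9667 [ 0.46397284 -0.00474599  0.08497737] 13.963953094263902 [-0.53307159  0.7879545   0.23729041]
```

The grip width of 14 mm matches the handle. Now I'll lift straight up.

```bash
python3 - <<'E'
from h import *
p=get_tcp_pos()
print('hit',movel([p[0],p[1],.115],v=.04,until_force=15),get_ft_force(),get_tcp_pos())
print(movel([p[0],p[1],.20],v=.1,until_force=15)); wait(.15)
print(get_time(),get_tcp_pos(),get_grip_width()*88,get_ft_force(),get_ft_torque())
shot('side','s2.png')
E
```

```text
hit False [ 0.17047497 -0.5179309  -2.88009015] [ 0.46383148 -0.0047392   0.11491935]
False
7.0167 [ 0.46351093 -0.00473518  0.19931737] 13.425722233103667 [ 0.71982158 -0.05072435 -2.41971505] [-0.07149528  0.21214252  0.01061657]
```

View pics/s2.png

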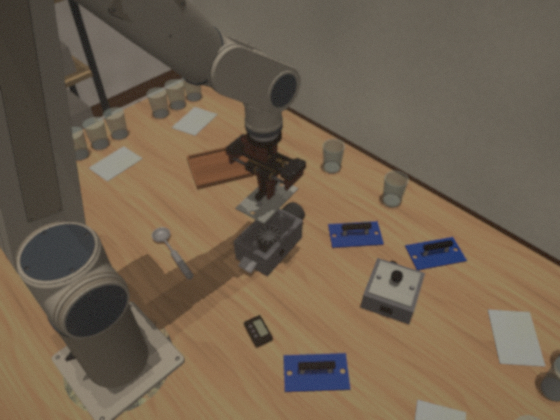

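The cover is held level above the open grinder at (265,203) in the side view. Next I'll carry it to the tray and stop above it for a check.

```bash
python3 - <<'E'
from h import *
ty=np.radians(-25.02); o=down(ty+np.pi/2)
move_pose([.593,.330,.2],o)
movel([.593,.330,.07],v=.1); wait(.2)
print(get_time(),get_tcp_pos(),get_grip_width()*88,get_ft_force(),get_ft_torque())
shot('side','s3.png'); shot('wrist','w3.png')
a=cv2.imread('pics/s3.png')[90:240,120:320]; b=cv2.imread('pics/w3.png')
cv2.imwrite('pics/c3.png',np.hstack([cv2.resize(a,(400,300)),cv2.resize(b,(400,300))]))
E
```

```text
10.4583 [0.59327319 0.33015642 0.07056614] 13.766590582534112 [ 1.07947039 -0.65533852 -2.30158731] [-0.02744102  0.00148713 -0.03713136]
```

View pics/c3.png

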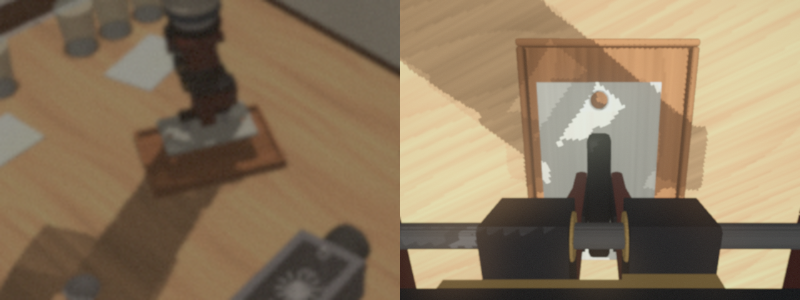

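The plate is aligned inside the tray outline, with an offset of about 6 mm (plate centre column 599, tray centre 608) against a clearance of 27 mm. I'll lower it until contact.

```bash
python3 - <<'E'
from h import *
p=get_tcp_pos()
movel([p[0],p[1],.028],v=.06); wait(.15)
hit=movel([p[0],p[1],.018],v=.02,until_force=4); wait(.2)
print(hit,get_tcp_pos(),get_ft_force(),get_grip_width()*88)
z=get_tcp_pos()[2]
if z<.026:
    command_gripper(.4); wait(.2)
    print(get_grip_width(),get_ft_force())
    movel([p[0],p[1],.13],v=.1)
    o=get_ee_rot(); move_pose([.45,.25,.3],o); wait(.3)
    print(get_time())
    shot('top','t4.png'); a=cv2.imread('pics/t4.png'); shot('side','s4.png'); b=cv2.imread('pics/s4.png')
    cv2.imwrite('pics/c4.png',np.hstack([cv2.resize(a,(400,300)),cv2.resize(b[90:240,150:350],(400,300))]))
E
```

```text
True [0.5933016  0.33018093 0.02092494] [-0.00709784 -0.42482299  6.40721858] 13.783176786970463
0.3961532938719242 [ 0.10267132 -0.5445896   0.27186338]
15.4
```

View pics/c4.png

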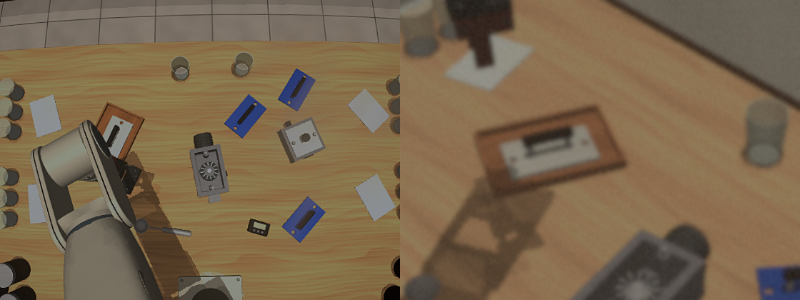

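The cover lies flat in the tray with the handle up. The arm is clear and the square cover hasn't moved.

```bash
python3 -c "
from station import *
print(get_ft_force(),abs(get_qvel()).max()); job_done(); print(get_time())"
```

```text
[ 0.13024241 -0.17857226  0.25563204] 0.007571329532593134
the job is handed in; nothing more can be done
the job is handed in; nothing more can be done
```

The oblong cover is off the grinder and lying in the wooden tray, handle up, and I've handed the job in. I gripped it by the bar handle, lifted it straight up off the pins, and lowered it until it touched the tray floor before letting go.

- **Set-down:** contact came at a TCP height of 20.9 mm, where 21 mm was expected for a plate flat on the floor. The final side view shows it flat, with its handle up.
- **Position in the tray:** before lowering, the wrist view suggested the plate was about 6 mm off-centre, against 45 mm allowed. I did not re-measure it after release.
- **Everything else:** in the last pictures the square cover and the blue look-alikes look unmoved, checked by eye only. The arm was clear, with a tool force reading of about 0.3 N.
- **Disagreement:** the top and wrist cameras differed by about 3 mm on the handle position. I averaged the sideways position and rotation but kept the top camera's forward position. The grip closed on 14 mm, matching the handle's width.
- **Time:** the last clock reading was 15.4 s of the 38 s allowed, taken just before the final pictures.

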